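Work the scrap caddy's lid by its lever

ROBOT

A 7-joint arm with a two-finger parallel gripper is mounted at the origin on a cart in front of the work surface, level with it; the furniture and walls round the work are solid. World frame = base frame: x ahead of the robot, y to its left, z up, the work surface at z = 0. Lengths are in m, angles in rad, forces in N, time in s.
With the tool pointing down it reaches from about 0.425 to 0.875 m from the base axis. Payload 9.9 kg.
Tool frame: the origin (TCP) lies at the centre of the arm's flange, where the gripper is bolted on; the fingertips stand 173 mm ahead of it and the grasp point (between the pads) lies 155 mm ahead of it (ctrl.nose_length is the z of the fingertips in the tool frame, in m); z points along the fingers, y is the line along which they close (so a half turn about z gives the same grasp; the last joint's range is limited). The gripper opens to 85 mm and grips with 20 to 120 N. Pads are 22 mm wide; open, the fingers measure 114 mm over their backs; the gripper's body (76 mm by 85 mm) begins 54 mm behind the grasp point. The pads swing forward as they close: fully open they stand 13 mm farther back than shut.
Start: joints at [1.19, 0.576, 0.025, 1.437, -0.015, 1.129, -0.057], TCP at [0.197, -0.645, 0.405] pointing down, gripper open.
Joint ranges: [-2.76, 2.76], [-0.34, 2.15], [-1.52, 1.57], [0.19, 2.46], [-1.09, 4.23], [0.17, 1.99], [-2.82, 2.82]. Speed limits (rad/s): [2.22, 2.22, 3.01, 3.01, 3.14, 3.14, 3.14].

INTERFACE

Orientations are given as [roll, pitch, yaw] about the fixed x, y, z axes, in that order (R = Rz(yaw) Ry(pitch) Rx(roll)).
In Python, from cell import ctrl, solver, snapshot, current_clock, current_joints, current_qvel, current_tau, current_position, current_orientation, current_force, current_moment, current_width, current_grip_force gives the robot as it stands. Calls block until the motion is done:
- ctrl.goto(position, orientation): joint-space move of the TCP to a pose.
- ctrl.move_l(position, feed=0.15, orientation=None): straight line of the TCP; orientation=None keeps the orientation; feed is the mean speed in m/s.
- ctrl.move_j(angles): joint-space move.
- ctrl.gripper_to(opening, newtons=None): finger opening in m; newtons is the grip in N (None keeps the last); returns when the fingers have stopped.
- ctrl.sleep(seconds).
- solver.solve_ik(position, orientation): joint angles nearest the present ones, or None.
- snapshot(name): name is "side" or "top" or "wrist"; returns a dict with "image" (420x560x3 uint8, red, green, blue), "fx", "fy", "cx", "cy" (pixels), "origin" and "attitude" of the camera in the world; the wrist camera has in their place "T_tool_cam" (4x4, takes a point from camera to tool coordinates, whose origin is the TCP and whose axes are the flange's). Camera axes: x right, y up, looking along -z (the intrinsics and any distortion apply to the point x, -y, -z); pixel columns grow to the right and rows downward; lengths in m; the calibration is good to about 2 mm. The wrist camera is an equidistant fisheye: a pixel r from the principal point sees the ray r / f radians off the axis. A picture is of the moment at which its call begins: read the wrist's pose just before it. There is no depth.
A pose or a line that the arm cannot do raises ctrl.PlanningError and nothing moves.
- ctrl.close_job(): hands the job in; it is judged then, once.
Readings, each from a call of its own:
- current_clock(): time.
- current_joints(): joint angles.
- current_qvel(): joint speeds.
- current_tau(): joint torques, N m.
- current_position(): TCP position.
- current_orientation(): TCP orientation.
- current_force(): force on the tool from outside, world axes, zero at the start.
- current_moment(): the same for the moment, N m.
- current_width(): finger opening in m.
- current_grip_force(): force on a finger pad.
Only numpy, scipy, OpenCV 4.12 (cv2) and the standard library are available. Lean on these libraries where they do the work, as an engineer would, in place of code of your own. Each camera call takes 0.05 s, during which the arm holds its last target. There are 200 camera calls.

TASK

Without picking anything up, push the tin standing partly under the front lever of the wider scrap caddy aside along the worktop, until it is right out from under the lever. Then press that lever right down with a fingertip and keep the lid wide open for at least two seconds, so that I can drop my peelings in, and let the lever up slowly under your finger so that the lid closes gently and does not slam. Leave the lid itself, the narrower caddy and the other things alone.

Things in the scene. Friction and masses are not known exactly. Their poses are not given: they have to be found in the camera images.
- caddy_wide: The wider of two scrap caddies: an upright grey box with black foot and steel lid, 160 mm deep (its own x), 170 mm wide (y), 181 mm high with the lid shut, fixed to the worktop. Origin: centre of its underside. Its front, with the lever, faces its own -x; the lid is hinged along its rear (+x) top edge. Which caddy stands on the left varies.
- caddy_narrow: The narrower caddy: same make, depth, height, lid and lever, but only 110 mm wide. Fixed to the worktop. Origin: centre of its underside, front to its own -x. To be left shut.
- lever_wide_pad (a point): Centre of the top face of the pad ending the wide caddy's front lever: 42 mm long (caddy's x), 50 mm wide (y), black rubber tread on a flat steel arm 24 mm wide. At rest its top is 78 mm above the worktop (highest edge 81, underside about 68), tilted up 0.12 rad to the front; fully pressed 41 mm, front edge tilted down 0.38 rad. Pressing takes about 5 N; with the tin under it, it stops early.
- lever_wide (a joint): Lever of the wide caddy, rad: 0 at rest (up), 0.50 fully pressed (end stop); the lid's weight brings it back up. It turns about a level pin along the caddy's y, 92 mm in front of the caddy's origin and 63 mm above the worktop; the pad's centre is 75 mm from the pin, so it goes down 37 mm and 8 mm towards the caddy. Lever arm and pad stand in the way of a finger beside them.
- lid_wide (a joint): Lid of the wide caddy, rad: 0 shut, 1.05 fully open (its front edge then stands about 320 mm above the worktop). It is linked to the lever and turns 2.1 times as far; let go, it falls shut with a slam in well under half a second; closing evenly over 1.5 s or more is gentle.
- lid_narrow (a joint): Lid of the narrow caddy, rad: 0 shut. Linked to its own lever in the same way.
- tin: Squat food tin with a green label, 75 mm across and 58 mm high, loose and upright on the worktop, its far side under the front end of the wide caddy's lever pad: its centre is about 40 mm nearer the front than the pad's centre and within 10 mm of the lever's line. Origin: centre of its underside, z up. A finger that pushes its side near the middle passes just in front of the pad's end.
- salt: Glass salt shaker with a steel cap, 38 mm across, 78 mm high, loose, upright. Origin: centre of its underside. A bystander.
- honey: Honey jar with a red lid, 62 mm across, 86 mm high, loose, upright. Origin: centre of its underside. A bystander.
- spice: Spice jar with a black cap, 41 mm across, 105 mm high, loose, upright. Origin: centre of its underside. A bystander.
Mind the look-alikes: they are no part of the job. Of the things like the tin, leave any that is blue; of the rest the larger one is meant.

How it is judged:
On the way, in this order (a step that is already met when the one before it is completed fails the run):
1. the tin stands clear of the wide caddy's lever (horizontal distance between tin and lever_wide_pad above 0.06 m and angle between tin's own z axis and vertical below 0.1 rad), for 0.2 s.
2. the wide caddy's lid is held wide open for two seconds (value of joint lid_wide above 0.9 rad), for 2 s.
3. the lid is shut again (value of joint lid_wide below 0.04 rad), for 0.2 s.
At the end, for the whole second after the job is handed in: Both lids are shut (within 0.04 rad), and the tin stands still and upright on the worktop (tilt under 0.1 rad), its centre more than 60 mm from the pad's centre as seen from above (all of step 1 and value of joint each of lid_wide, lid_narrow below 0.04 rad and height (world z) of tin between -0.006 and 0.006 m and linear speed of tin below 0.02 m/s); the robot touches nothing.
It fails at once if the wide caddy's lid falls: it closes faster than 2.5 rad/s (velocity of joint lid_wide below -2.5 rad/s).
It fails at once if the robot touches a lid (contact force between any of the arm, the fingers and lid_wide above 0.5 N or contact force between any of the arm, the fingers and lid_narrow above 0.5 N).
It fails at once if the narrow caddy is opened (value of joint lid_narrow above 0.15 rad).
It fails at once if the tin is lifted off the worktop or tipped (height (world z) of tin above 0.015 m or angle between tin's own z axis and vertical above 0.35 rad).
It fails at once if a bystander is moved by more than 25 mm (distance of any of salt, honey, spice from where it was at the start of the episode above 0.025 m).
It also fails if it takes over 58 s, if anything falls off the work surface, if the arm or the gripper's body presses on something with over 40 N, if the wrist force passes 120 N, or if a joint passes its speed limit or range.

## Working session

There is one attempt and no reset: what is moved stays moved. The work goes in short steps, each a Python script; the robot and the scene stay as the last script left them, time stands still between calls to the robot, and variables do not carry over. Pictures are saved under pics/ and viewed, at most 10 in all, crops included, and the job is handed in when it is done.

```bash
mkdir -p pics; ls; python3 - <<'E'
from cell import *
import cv2,numpy as np
for n in("top","side"):
    s=snapshot(n); cv2.imwrite(f"pics/{n}0.png",s["image"][...,::-1])
    print(n,{k:np.round(v,4).tolist() for k,v in s.items() if k!="image"})
print(current_clock(),current_position(),current_orientation(),current_joints())
E
```

```text
pics
top {'fx': 454.5662, 'fy': 454.5662, 'cx': 274.3478, 'cy': 204.5701, 'origin': [0.3889, 0.1089, 1.3976], 'attitude': [0.1271, 0.0298, -1.5979]}
side {'fx': 494.2421, 'fy': 494.2421, 'cx': 280.5976, 'cy': 213.6079, 'origin': [-0.5432, 0.5524, 0.6345], 'attitude': [1.1565, -0.0239, -1.9406]}
0.1 [ 0.19739817 -0.64533138  0.40392733] [-3.14008786e+00  6.74172069e-05  2.96830265e-01] [ 1.19019002  0.5764437   0.02483027  1.43783504 -0.01500035  1.12900447
 -0.05652262]
```

View pics/top0.png

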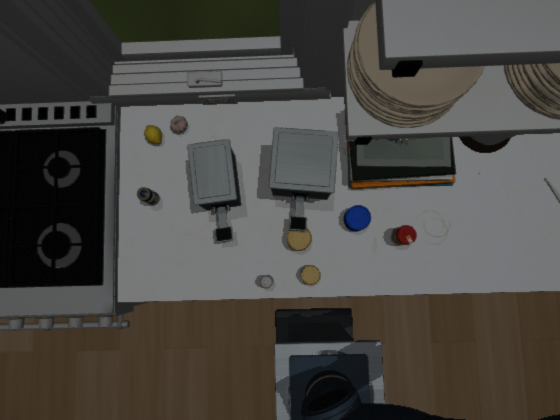

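View pics/side0.png

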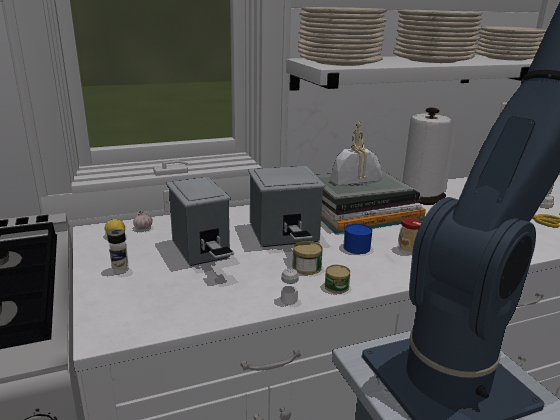

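Candidates for the tin in the top view are the large green-labelled tin at (299,238), the smaller green tin at (310,275) and the blue tin at (357,218). The one under the wide caddy's lever (pad at about (298,224)) is the large one at (299,238). Bystanders are salt (266,282), honey (405,235) and spice (148,196).

```bash
cat >h.py <<'E'
from cell import *
import cv2,numpy as np
from scipy.spatial.transform import Rotation as R
def ray(s,u,v,z):
    d=R.from_euler('xyz',s["attitude"]).apply([(u-s["cx"])/s["fx"],-(v-s["cy"])/s["fy"],-1])
    o=np.array(s["origin"]); return o+d*(z-o[2])/d[2]
def blobs(m,off=(0,0),amin=25):
    n,_,st,c=cv2.connectedComponentsWithStats(m.astype(np.uint8))
    return [(np.round(c[i]+off,1).tolist(),st[i].tolist()) for i in range(1,n) if st[i,4]>=amin]
E
python3 - <<'E'
from h import *
s=snapshot("top"); im=s["image"]; hsv=cv2.cvtColor(im,cv2.COLOR_RGB2HSV)
m=np.zeros(im.shape[:2],bool); m[120:300,180:440]=1
tan=(hsv[...,0]>8)&(hsv[...,0]<28)&(hsv[...,1]>70)&(hsv[...,2]>90)&m
blk=(hsv[...,2]<45)&m
for c,st in blobs(tan): print("tan",c,st,ray(s,*c,.058).round(4))
for c,st in blobs(blk): print("blk",c,st,ray(s,*c,.078).round(4))
# steel lid top corners of wide caddy by hand
for u,v in((273,129),(336,130),(332,191),(271,188)): print(ray(s,u,v,.181).round(3))
for n,u,v,z in(("salt",266,282,.078),("blue",357,217,.06),("small",310,275,.04),("edge",300,296,0),("edge2",140,302,0)): print(n,ray(s,u,v,z).round(3))
cv2.imwrite("pics/c1.png",cv2.resize(im[115:300,190:380],None,fx=3.2,fy=3.2,interpolation=cv2.INTER_CUBIC)[...,::-1])
E
```

```text
tan [388.8, 183.0] [352, 181, 88, 6, 281] [ 0.6151 -0.1973  0.058 ]
tan [298.7, 239.2] [288, 231, 23, 19, 335] [0.4563 0.0754 0.058 ]
tan [310.1, 274.5] [301, 266, 19, 18, 248] [0.3529 0.0457 0.058 ]
blk [383.3, 162.5] [346, 130, 94, 58, 1709] [ 0.6733 -0.1802  0.078 ]
blk [225.7, 194.6] [199, 151, 42, 62, 388] [0.5926 0.2861 0.078 ]
blk [423.2, 184.7] [405, 184, 32, 2, 47] [ 0.6035 -0.2919  0.078 ]
blk [299.5, 193.7] [271, 188, 60, 13, 433] [0.5884 0.069  0.078 ]
blk [347.6, 224.5] [344, 214, 13, 17, 41] [ 0.4938 -0.0671  0.078 ]
blk [297.8, 222.8] [290, 216, 16, 14, 187] [0.503  0.0769 0.078 ]
blk [223.4, 233.6] [216, 227, 16, 14, 187] [0.4779 0.2944 0.078 ]
blk [395.5, 236.8] [391, 228, 12, 17, 92] [ 0.4542 -0.2026  0.078 ]
[0.755 0.139 0.181]
[ 0.746 -0.034  0.181]
[ 0.577 -0.016  0.181]
[0.591 0.149 0.181]
salt [0.336 0.174 0.078]
blue [ 0.516 -0.098  0.06 ]
small [0.351 0.045 0.04 ]
edge [0.288 0.076 0.   ]
edge2 [0.282 0.563 0.   ]
```

View pics/c1.png

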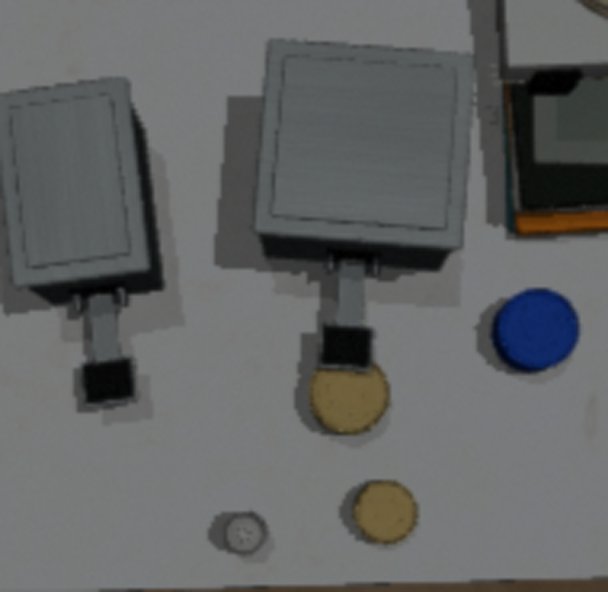

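The crop confirms it. The large tin (crop about (349,395), radius about 39) lies under the wide caddy's pad at (347,346), and the smaller tin and the blue one stand apart. I'll push it to the left (+y), where there is free space.

```bash
python3 - <<'E'
from h import *
s=snapshot("top")
print("tin",ray(s,299.1,238.4,.058).round(4), ctrl.nose_length, current_force())
ctrl.gripper_to(0.0)
O=[np.pi,0,0]
ctrl.goto([.457,-.01,.173+.16],O)
print(current_clock(),current_position(),current_orientation(),current_width(),ctrl.nose_length,current_force())
w=snapshot("wrist"); print({k:np.round(v,4).tolist() for k,v in w.items() if k!="image"})
cv2.imwrite("pics/w1.png",w["image"][...,::-1])
E
```

```text
tin [0.4586 0.0741 0.058 ] 0.1734 [-0.37421824  0.05916414 -0.33396746]
3.4167 [ 0.45720037 -0.01063472  0.3330266 ] [ 3.14139056e+00 -2.10105969e-04 -1.05071317e-03] -6.446097621072883e-05 0.1734 [-0.09307686 -0.75490876  0.03982577]
{'fx': 325.1923, 'fy': 325.1923, 'cx': 278.5407, 'cy': 205.0014, 'T_tool_cam': [[-0.0008, 0.966, 0.2586, 0.0652], [1.0, 0.001, -0.0008, 0.0003], [-0.0011, 0.2586, -0.966, 0.0312], [0.0, 0.0, 0.0, 1.0]]}
```

View pics/w1.png

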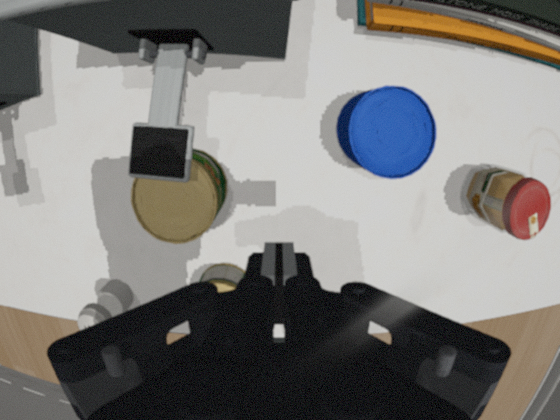

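The wrist view shows the tin's top at about (178,195), r about 46, with the black pad on it at about (161,152). The blue tin is at (387,131) and well clear.

```bash
cat >>h.py <<'E'
def wray(w,p,o,u,v,z):
    d=np.array([u-w["cx"],v-w["cy"]])/w["fx"]; r=np.hypot(*d)
    c=np.array([np.sin(r)*d[0]/r,-np.sin(r)*d[1]/r,-np.cos(r)])
    T=np.array(w["T_tool_cam"]); Rt=R.from_euler('xyz',o)
    D=Rt.apply(T[:3,:3]@c); P=np.array(p)+Rt.apply(T[:3,3]); return P+D*(z-P[2])/D[2]
def press_ori(t,yaw): return (R.from_euler('y',-t)*R.from_euler('xyz',[np.pi,0,yaw])).as_euler('xyz')
def tcp_for(tip,ori): return np.array(tip)-R.from_euler('xyz',ori).apply([0,0,ctrl.nose_length])
E
python3 - <<'E'
from h import *
p,o=current_position(),current_orientation(); w=snapshot("wrist")
for n,u,v,z in(("tin",178,195,.058),("pad",161,152,.078),("padFL",131,175,.081),("padFR",188,182,.081),("lever root",172,40,.075)): print(n,wray(w,p,o,u,v,z).round(4))
for t in(0,.2,.3,.38):
  for y in(0,np.pi/2,-np.pi/2):
    O=press_ori(t,y); print(t,round(y,2),R.from_euler('xyz',O).apply([0,0,1]).round(2),[ (q is not None) for q in (solver.solve_ik(tcp_for([.5,.077,z],O),O) for z in(.03,.12))])
E
```

```text
tin [0.4656 0.0687 0.058 ]
pad [0.5022 0.0732 0.078 ]
padFL [0.4865 0.0976 0.081 ]
padFR [0.4804 0.0529 0.081 ]
lever root [0.5839 0.0646 0.075 ]
0 0 [ 0. -0. -1.] [True, True]
0 1.57 [ 0. -0. -1.] [True, True]
0 -1.57 [-0. -0. -1.] [True, True]
0.2 0 [ 0.2  -0.   -0.98] [True, True]
0.2 1.57 [ 0.2  -0.   -0.98] [True, True]
0.2 -1.57 [ 0.2   0.   -0.98] [True, True]
0.3 0 [ 0.3  -0.   -0.96] [True, True]
0.3 1.57 [ 0.3   0.   -0.96] [True, True]
0.3 -1.57 [ 0.3   0.   -0.96] [True, True]
0.38 0 [ 0.37 -0.   -0.93] [True, False]
0.38 1.57 [ 0.37 -0.   -0.93] [True, True]
0.38 -1.57 [ 0.37  0.   -0.93] [True, True]
```

```bash
python3 - <<'E'
from h import *
N=ctrl.nose_length; z=N+.024
ctrl.move_l([.460,-.008,N+.1],.15,[np.pi,0,0])
ctrl.move_l([.460,-.008,z],.1)
print(current_position(),current_force())
ctrl.move_l([.460,.07,z],.04); print(current_position(),current_force())
ctrl.move_l([.460,.119,z],.04); print(current_position(),current_force())
ctrl.move_l([.460,.09,z],.06)
ctrl.move_l([.44,.05,z+.14],.15)
p,o=current_position(),current_orientation(); w=snapshot("wrist"); print(current_clock(),p.tolist(),o.tolist())
s=snapshot("top")
cv2.imwrite("pics/w2.png",np.vstack([w["image"][:300],cv2.resize(s["image"][150:300,180:460],(560,300))])[...,::-1])
E
```

```text
[ 0.46021235 -0.00798127  0.19790525] [ 0.0838549  -0.29622336  0.79879789]
[0.46003134 0.06990552 0.19740484] [ 0.27431784 -1.04576106 -0.17931129]
[0.46005854 0.11892597 0.19741051] [-0.24839655 -0.09965223  0.0867858 ]
10.2667 [0.43985814474243173, 0.0502165327512709, 0.336870755829002] [3.141567040084847, 0.0008291215598943413, 0.00040183770040691513]
```

View pics/w2.png

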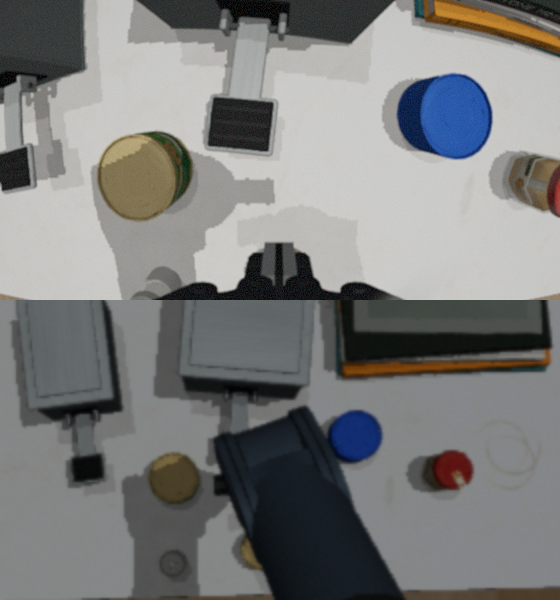

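The tin (wrist (138,177)) stands upright and well left of the pad (wrist (242,124)). Now I'll go above the pad and press with force feedback.

```bash
python3 - <<'E'
from h import *
p,o=[.43986,.05022,.33687],[3.14157,.00083,.0004]; w=snapshot("wrist")
pad=wray(w,p,o,242,124,.078); tin=wray(w,p,o,138,177,.058); print("pad",pad.round(4),"tin",tin.round(4))
O=press_ori(.3,np.pi/2)
x,y=.498,.0745
if abs(pad[:2]-[.502,.0745]).max()>.008: raise SystemExit
ctrl.goto(tcp_for([x,y,.14],O),O)
print(current_clock(),current_position(),current_joints().round(2),current_force())
ctrl.move_l(tcp_for([x,y,.088],O),.06); f0=current_force(); print(f0)
z=.088; log=[]
while z>.037:
    z-= .004 if z>.052 else .002
    xx=x+.004*min(1,(.08-z)/.037)
    ctrl.move_l(tcp_for([xx,y,z],O),.025)
    f=current_force()-f0; log.append((round(z,3),f.round(1).tolist()))
    if abs(f[2])>16: break
print(log,current_clock())
s=snapshot("side"); cv2.imwrite("pics/s2.png",s["image"][...,::-1])
E
```

```text
pad [0.5023 0.0751 0.078 ] tin [0.4625 0.1653 0.058 ]
11.225 [0.44685626 0.0743015  0.30553071] [-0.04  0.35 -0.35  2.26  0.7   0.35 -0.99] [ 0.37428184  0.31653554 -0.06899409]
[-0.17698708  0.99440936  0.89436156]
[(0.084, [0.4, -0.3, -0.9]), (0.08, [-0.2, -1.0, 2.2]), (0.076, [-1.0, -1.0, 2.5]), (0.072, [-3.0, -0.7, 1.6]), (0.068, [-2.0, 0.2, 1.9]), (0.064, [-2.7, -1.6, 2.2]), (0.06, [-2.0, -0.5, 2.3]), (0.056, [-1.1, -0.4, 1.3]), (0.052, [-0.9, -1.8, 1.7]), (0.05, [-0.7, -1.0, 1.0]), (0.048, [-0.2, -1.2, 1.4]), (0.046, [0.9, -2.5, 1.1]), (0.044, [0.4, -1.1, 1.3]), (0.042, [1.1, -1.2, 0.5]), (0.04, [-3.0, -1.4, 13.2]), (0.038, [-13.6, -2.5, 41.6])] 16.7667
```

View pics/s2.png

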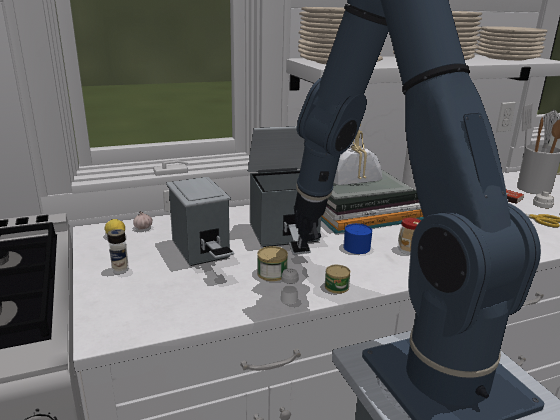

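The side view shows the lid standing wide open at about (280,150) with the finger on the pad at (300,243). The force reached the end stop, so I'll ease off slightly, hold, then let it up slowly.

```bash
python3 - <<'E'
from h import *
O=press_ori(.3,np.pi/2); y=.0745
ctrl.move_l(tcp_for([.502,y,.0395],O),.02); ctrl.sleep(2.8); print(current_force(),current_clock())
ctrl.move_l(tcp_for([.498,y,.088],O),.009); print(current_force(),current_clock())
ctrl.sleep(.4)
ctrl.move_l(tcp_for([.48,y,.16],O),.08); ctrl.sleep(.5)
ctrl.goto([.42,-.2,.36],[np.pi,0,np.pi/2])
print(current_clock(),current_force())
s=snapshot("side"); cv2.imwrite("pics/s3.png",s["image"][...,::-1])
E
```

```text
[-5.25189792 -0.75054257 19.76160852] 19.8667
[-0.39484435  0.35679402  0.06259107] 25.425
28.4833 [ 0.32070464 -0.18437155  0.68038361]
```

View pics/s3.png

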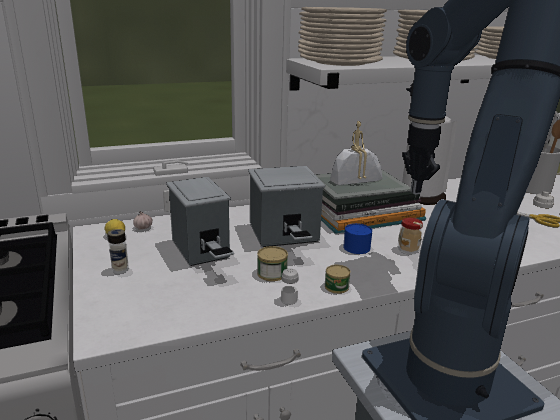

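Both lids are shut (285,175 and 198,190), the tin stands upright at (272,264) clear of the lever, and the arm is free of everything.

```bash
python3 -c "
from cell import *
print(ctrl.close_job())"
```

```text
the job is handed in; nothing more can be done
None
```

I pushed the tin about 90 mm clear of the lever and held the wide caddy's lid wide open for about 3 s. I then let the lever up over about 5 s so the lid closed gently, and handed the job in; the judge's verdict was not shown.

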